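# Hold the counterbalance bolt at its setting while the lock nut is tightened

### The arm

A 7-joint arm with a two-finger parallel gripper is mounted at the origin on a cart in front of the work surface, level with it; the furniture and walls round the work are solid. World frame = base frame: x ahead of the robot, y to its left, z up, the work surface at z = 0. Lengths are in mm, angles in rad, forces in N, time in s.
With the tool pointing down it reaches from about 425 to 800 mm from the base axis. Payload 8.3 kg.
Tool frame: the origin (TCP) lies between the finger pads; the fingertips stand 22 mm ahead of it and the grasp point (between the pads) lies 3 mm ahead of it; z points along the fingers, y is the direction in which the jaws open and shut (so a half turn about z gives the same grasp; the last joint's range is limited). The gripper opens to 85 mm and grips with 20 to 120 N. Pads are 22 mm wide; open, the fingers measure 114 mm over their backs; the gripper's body (76 mm by 85 mm) begins 54 mm behind the grasp point. The pads swing forward as they close: fully open they stand 13 mm farther back than shut.
Start: joints at [1.241, 0.383, 0.016, 1.37, -0.006, 1.388, -0.046], TCP at [164.816, -602.86, 253.279] pointing down, gripper open.
Joint ranges: [-2.95, 2.95], [-0.25, 2.06], [-1.52, 1.56], [0.18, 2.33], [-1.44, 4.58], [0.02, 2.06], [-3.01, 3.01]. Speed limits (rad/s): [2.39, 2.39, 3.01, 3.01, 3.14, 3.14, 3.14].

### API

Orientations are given as a rotation vector (axis times angle).
In Python, from plant import manip gives the robot as it stands.
- The arm moves only by the shell command python3 -m inch 'ROWS'. ROWS is JSON, a list that holds one entry, the list of rows, each a list of 7 numbers: the shift along the tool's x, y, z in units of 40 mm (1.0 is 40 mm), then the turn, a rotation vector about the tool's x, y, z in units of 8 degrees (1.0 is 8 degrees), then the opening in per cent of the stroke, from 0 (shut) to 100 (fully open). In form: [[[x, y, z, ax, ay, az, hand], ...]]. A call has 1 to 12 rows; each row shifts and turns the pose as measured when the row begins, along the tool's axes as they then stand; what a row does not reach is not made up. A row lasts 1/8 s, in which the tool goes at most 62.5 mm and 10.7 degrees, less where a joint would pass 70% of its speed; a pose out of reach is approached as far as the arm can. A call is refused whole if a number of a shift passes 1 or a number of a turn 1, either way. A call with a gripper value outside its range is refused whole. The fingers move at their own pace and stop on an object; the grip force is fixed at half the most. Time passes only in rows, so rows that do not move let the fingers close. It gives the time, the measured TCP pose, the force and the opening at its end, in the units of the state.
- manip.observe(): the state, without advancing time (a new reading comes with each control period).
- manip.camera(name): name is "scene" or "side" or "wrist"; returns the picture (420x560x3 uint8, red, green, blue); there is no depth.
- manip.get_calibration(name): a dict with "camera_matrix" (3x3 intrinsics, pixels), "extrinsics" (4x4, takes a point from camera to world coordinates). Camera axes: x right, y down, z forward; pixel columns grow to the right and rows downward; lengths in mm; the calibration is good to about 2 mm. A picture is of the moment at which its call begins: read the wrist's pose just before it. get_calibration takes no time and is no camera call; for the wrist camera it gives the pose at the moment of the call.
- manip.finish_job(): hands the job in, once; it reports no verdict.
The state is a dict: "t": time; "joint_positions": joint angles; "joint_vel": joint speeds; "effort": joint torques, N m; "tcp_pos": TCP position; "eef_rot": TCP orientation; "contact_force": force on the tool from outside, world axes, zero at the start; "wrist_torque": the same for the moment, N m; "gripper_width": finger opening in mm.
Only numpy, scipy, OpenCV 4.12 (cv2) and the standard library are available. Lean on these libraries where they do the work, as an engineer would, in place of code of your own. Each camera call takes 0.05 s, during which the arm holds its last target.

### The job

The counterbalance spring of the parked camera arm is being reset: reach from above into the narrow gap behind the bracket of the arm's hinge, grip the hidden hexagonal bolt head across its flats, and turn it against its spring until the pointer on the front dial lines up with the setting tab on the dial's rim. Finish while still gripping the head there, so that it cannot turn back while a colleague tightens the lock nut in front: do not let go. Leave the setting tab where it is set, and do not push the spanner, the caliper or the vial about.

Things in the scene. Friction and masses are not known exactly. Their poses are not given: they have to be found in the camera images.
- hinge_unit: Hinge unit of a camera arm, screwed down: aluminium foot plate 150 x 120 x 10 mm carrying a grey U-shaped bracket. Origin on the worktop straight below the bolt head's centre; +x along the bolt from the dial (front, robot side) to the back, +y left, +z up.
- gap_top (a point): Middle of the mouth of the gap between the bracket's two upright plates, 111 mm above the worktop; axes as the hinge unit's. Both plates are 8 mm thick, 52 mm wide, with round tops (26 mm radius about the bolt's axis). The 48 mm gap runs 24 mm to each side of this point along x, is open above and at both sides; its floor is 88 mm below (screw heads included).
- bolt_head_centre (a point): Centre of the hexagonal steel bolt head in the gap, 85 mm above the worktop: 24 mm across flats, 27.7 across corners, 16 mm long (8 to each side). Turns with the bolt: x along the bolt to the back, +y and -y square to two opposite flats. At joint value v they lean v - 0.40 rad about x: upright at 0.40. Sleeve, washer (21 mm) and coil spring (20 mm) beside the head are slimmer than it.
- spring_bolt (a joint): Turn of the bolt (head, lock nut and pointer together) in rad: 0 at rest, where its spring keeps it on its stop; grows as it is turned clockwise seen from the robot (its top goes to the right), up to 1.2. The spring turns it back at once when let go: about 0.07 N m at 0, 0.17 N m at 0.85.
- setting_tab (a joint): Place of the setting tab on the dial, in the same rad as the bolt's turn: the pointer lines up with the tab when both values are equal. 0.5 to 0.85; the tab stays where it is by friction.
- pointer_tip (a point): Tip of the dark pointer on the front dial (disc of 28 mm radius on the front plate), 24.5 mm from the bolt's axis and 34 mm in front of the head's centre; points 0.65 rad left of straight up when the bolt is at rest and turns with it. Frame as the bolt head's. The 19 mm lock nut and the bolt's end stand out to 56 mm in front of the head's centre.
- tab_tip (a point): Inner tip of the setting tab, a small black clip on the rim of the dial (26 mm from the bolt's axis, standing out to 31.5 mm). Frame equal to the pointer's when the two line up.
- tube_end (a point): Free end of the parked camera arm, 85 mm above the worktop: a fixed tube of 18 mm diameter, parallel to the hinge unit's y axis and 49 mm behind the head's centre, from the knuckle (24 mm radius, 34 to 67 mm behind the head's centre) to this end, 253 mm to the left; on a low rest.
- spanner: Loose combination spanner (ring at one end, open jaw at the other), about 170 mm long, lying on the worktop in front of the hinge unit, to the left; a bystander. Origin on the worktop under its shank.
- caliper: Loose digital caliper, 194 mm long, lying on the worktop to the right; a bystander. Origin under its middle.
- vial_centre (a point): Centre of the loose vial, 25 mm wide and 52 mm high, standing to the right of the hinge unit; a bystander.

How it is judged:
By the outcome, as a careful person would: the job done as asked, in the order asked, and still so for the second after the job is handed in, while the arm keeps its last pose, push and grip.
It also fails if it takes over 42 s, if anything falls off the work surface, if the arm or the gripper's body presses on something with over 40 N, if the wrist force passes 120 N, or if a joint passes its speed limit or range.

## Working session

There is one attempt and no reset: what is moved stays moved. The work goes in short steps, Python scripts to look and compute and a shell command to move; the robot and the scene stay as the last step left them, time stands still between calls to the robot, and variables do not carry over. Pictures are saved under pics/ and viewed, and the job is handed in when it is done.

```bash
ls; mkdir -p pics
python3 - <<'E'
from plant import manip
import cv2, numpy as np
np.set_printoptions(precision=4,suppress=True)
print(manip.observe())
for n in ["scene","side","wrist"]:
    c=manip.get_calibration(n); print(n,np.array(c["camera_matrix"]),np.array(c["extrinsics"]))
    cv2.imwrite(f"pics/{n}0.png",manip.camera(n)[:,:,::-1])
E
```

```text
pics
{'t': 0.0, 'joint_positions': array([ 1.2411,  0.3843,  0.0164,  1.3712, -0.0063,  1.3882, -0.0465]), 'joint_vel': array([-0.0009,  0.0015, -0.0001, -0.0002,  0.0006, -0.0007, -0.0005]), 'effort': array([ -0.0007, -62.7597,   0.8439, -37.1828,   0.0164,   0.0142,
        -0.    ]), 'tcp_pos': array([ 164.6819, -602.4402,  252.2561]), 'eef_rot': array([-3.1118, -0.4176,  0.0004]), 'contact_force': array([-0.1922,  0.7205, -0.2471]), 'wrist_torque': array([ 0.0319, -0.0295,  0.0144]), 'gripper_width': 85.14126657357879}
scene [[537.9413   0.     275.0384]
 [  0.     537.9413 219.4165]
 [  0.       0.       1.    ]] [[  -0.6171   -0.6088    0.4986  -16.0931]
 [  -0.7868    0.4892   -0.3764  537.6442]
 [  -0.0148   -0.6246   -0.7808 1024.0221]
 [   0.        0.        0.        1.    ]]
side [[499.4719   0.     279.8902]
 [  0.     499.4719 209.6424]
 [  0.       0.       1.    ]] [[   0.9441   -0.1851    0.2727  262.6991]
 [  -0.3288   -0.4736    0.817  -929.7022]
 [  -0.0221   -0.8611   -0.508   717.172 ]
 [   0.        0.        0.        1.    ]]
wrist [[341.8293   0.     273.4036]
 [  0.     341.8293 210.5196]
 [  0.       0.       1.    ]] [[   0.2643   -0.9108   -0.3171  247.204 ]
 [  -0.9644   -0.2501   -0.0855 -582.0905]
 [  -0.0015    0.3285   -0.9445  372.5754]
 [   0.        0.        0.        1.    ]]
```

View pics/scene0.png

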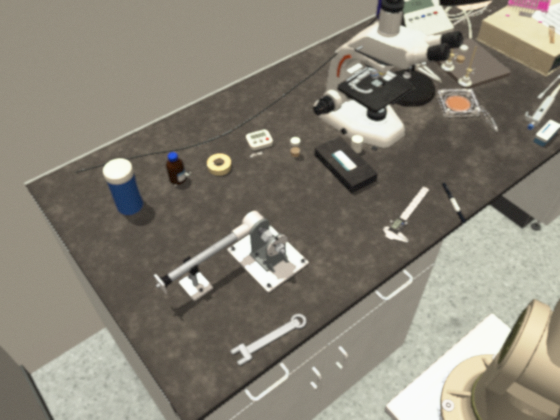

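View pics/side0.png

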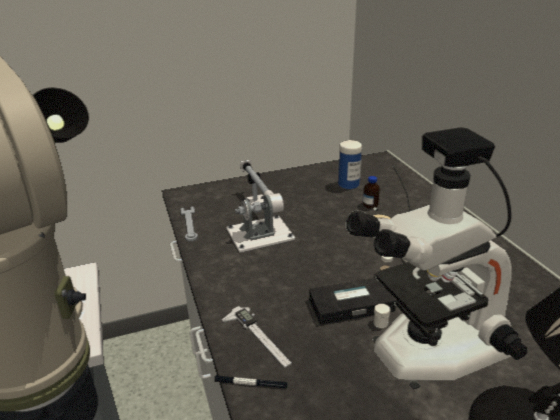

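View pics/wrist0.png

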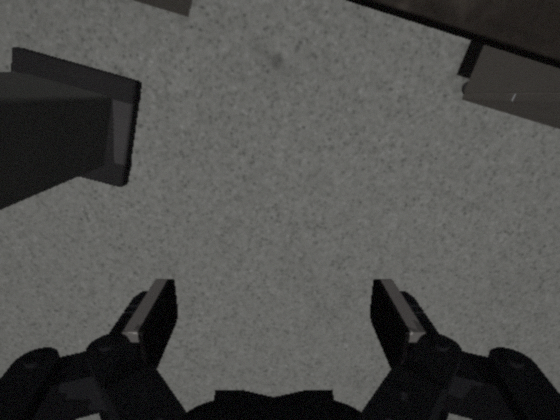

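Run:
```python
import cv2
a=cv2.imread("pics/scene0.png")[190:310,140:340]; cv2.imwrite("pics/s0z.png",cv2.resize(a,None,fx=4,fy=4,interpolation=cv2.INTER_CUBIC))
a=cv2.imread("pics/side0.png")[140:260,170:330]; cv2.imwrite("pics/d0z.png",cv2.resize(a,None,fx=5,fy=5,interpolation=cv2.INTER_CUBIC))
```

```text
(no output)
```

View pics/s0z.png

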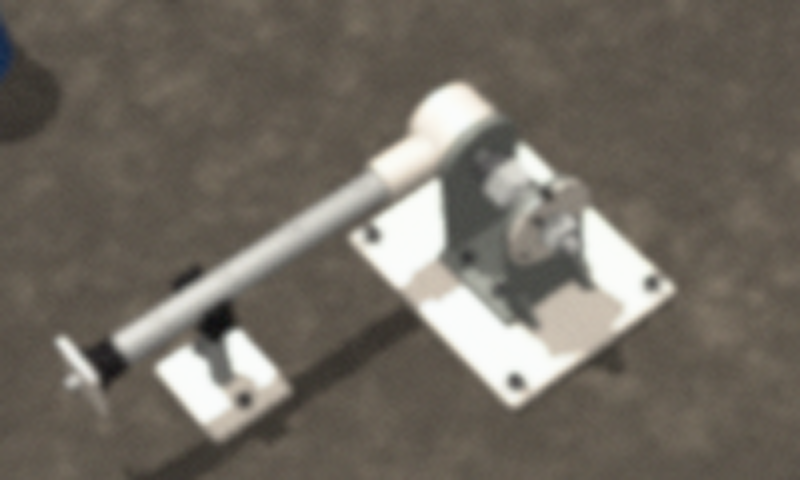

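View pics/d0z.png

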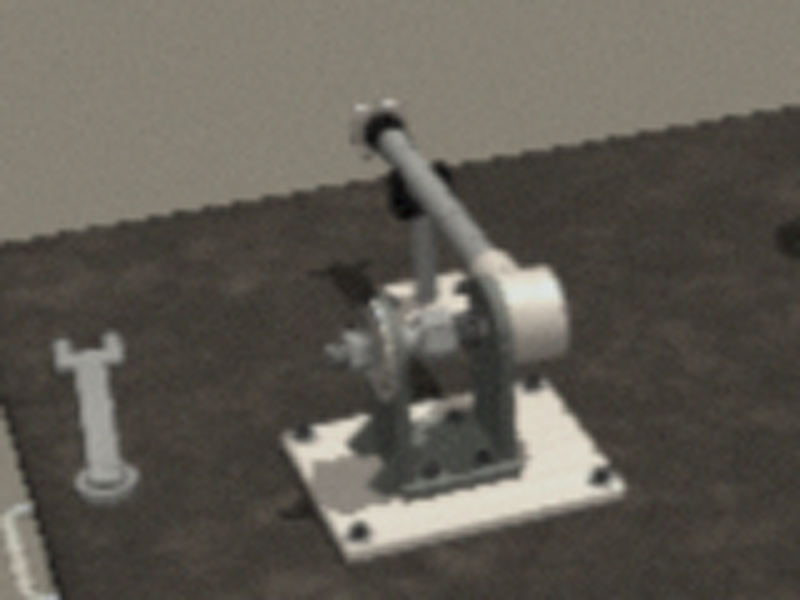

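```bash
cat > h.py <<'E'
import numpy as np, cv2
from plant import manip
np.set_printoptions(precision=3,suppress=True)
def cal(n):
    c=manip.get_calibration(n); return np.array(c["camera_matrix"]),np.array(c["extrinsics"])
def onz(K,T,uv,z):
    d=T[:3,:3]@np.linalg.solve(K,[uv[0],uv[1],1]); o=T[:3,3]; return o+d*(z-o[2])/d[2]
def proj(K,T,P):
    p=np.linalg.inv(T)@np.append(P,1); q=K@p[:3]; return q[:2]/q[2]
def tri(views):
    A=[];b=[]
    for K,T,uv in views:
        d=T[:3,:3]@np.linalg.solve(K,[uv[0],uv[1],1]); d/=np.linalg.norm(d); M=np.eye(3)-np.outer(d,d); A.append(M); b.append(M@T[:3,3])
    return np.linalg.solve(sum(A),sum(b))
E
python3 - <<'E'
from h import *
K,T=cal("scene"); S=lambda x,y:(140+(x-1.5)/4,190+(y-1.5)/4)
P=[onz(K,T,S(*p),10) for p in [(348,238),(513,408),(675,290)]]
print(np.array(P)); print(np.linalg.norm(P[0]-P[1]),np.linalg.norm(P[1]-P[2]),(P[0]+P[2])/2, [np.arctan2(*(P[0]-P[1])[1::-1]),np.arctan2(*(P[1]-P[2])[1::-1])])
K2,T2=cal("side"); D=lambda x,y:(170+(x-2)/5,140+(y-2)/5)
P=[onz(K2,T2,D(*p),10) for p in [(283,435),(350,558),(625,488),(545,379)]]
print(np.array(P),np.mean(P,0));
for i in range(4): 
  d=P[(i+1)%4]-P[i]; print(np.linalg.norm(d),np.arctan2(d[1],d[0]))
# bolt end
print("boltend",tri([(K,T,S(578,245)),(K2,T2,D(333,352))]))
print("tube end",tri([(K,T,S(118,345)),(K2,T2,D(385,135))]))
E
```

```text
[[632.343 190.624  10.   ]
 [482.562 185.451  10.   ]
 [486.496  66.441  10.   ]]
149.87006000996115 119.07590527905887 [559.42  128.532  10.   ] [np.float64(0.03452073390749541), np.float64(1.6038394315757358)]
[[480.705 175.958  10.   ]
 [484.32   54.343  10.   ]
 [631.748  63.573  10.   ]
 [628.77  179.618  10.   ]] [556.386 118.373  10.   ]
121.66800948830908 -1.5410784760664875
147.71633550186436 0.06252187463292697
116.08303632734889 1.596454430446477
148.10998421406794 -3.1168785958217473
boltend [500.889 123.866  86.582]
tube end [594.331 349.637  90.798]
```

Run:
```python
from h import *
A=cal("scene");B=cal("side")
def t(n,a,b):
    X=tri([(*A,a),(*B,b)]); print(n,X,proj(*A,X)-a,proj(*B,X)-b)
t("eyepA",(460,38),(358,224)); t("eyepB",(434,52),(383,241));t("eyepC",(434,52),(358,224)); t("knob",(322,105),(505,342)); t("vial cap",(357,143),(382,312))
t("vial2",(295,142),(387,250))
for p in [(400,135),(372,140),(330,120),(405,95)]: print(p,onz(*A,p,0))
for p in [(343,183),(373,175)]: print("box",onz(*A,p,0))
print(onz(*A,(235,360),0),onz(*A,(303,320),0),onz(*A,(395,237),0),onz(*A,(428,190),0))
```

```text
eyepA [ 553.624 -409.633  349.635] [1.103 2.117] [ 2.693 -2.582]
eyepB [ 602.592 -395.894  298.058] [0.419 0.817] [ 1.018 -0.969]
eyepC [ 578.945 -365.503  319.008] [1.371 2.592] [ 3.096 -2.98 ]
knob [ 932.199 -370.191  -50.315] [0.211 0.406] [ 0.506 -0.457]
vial cap [ 690.601 -275.656   26.273] [-0.176 -0.269] [-0.326  0.276]
vial2 [ 778.299 -130.278   56.707] [-0.935 -1.66 ] [-1.615  1.488]
(400, 135) [ 656.599 -411.268    0.   ]
(372, 140) [ 690.893 -336.956    0.   ]
(330, 120) [ 825.456 -302.525    0.   ]
(405, 95) [ 768.529 -549.831    0.   ]
box [ 622.688 -166.186    0.   ]
box [ 594.598 -245.888    0.   ]
[402.487 331.319   0.   ] [385.945 166.256   0.   ] [ 418.075 -144.391    0.   ] [ 470.019 -317.241    0.   ]
```

```bash
python3 -m inch '[[[0,-1,0,0,0,0,100],[0,-1,0,0,0,0,100],[0,-1,0,0,0,0,100],[1,0,0,0,0,-0.57,100],[1,0,0,0,0,-0.57,100],[1,0,0,0,0,-0.57,100]]]'
```

```text
t: 0.9
tcp_pos: [242.8, -441.8, 249.7]
eef_rot: [-3.037, -0.782, 0.003]
contact_force: [1.0, -0.4, 0.3]
gripper_width: 85.6
```

```bash
python3 -m inch '[[[1,0,0,0,0,-0.57,100],[1,0,0,0,0,-0.57,100],[1,0,0,0,0,-0.57,100],[1,0,0,0,0,-0.57,100],[1,0,0,0,0,-0.57,100],[1,0,0,0,0,-0.57,100],[1,0,0,0,0,-0.57,100],[1,0,0,0,0,-0.57,100],[1,0,0,0,0,-0.57,100],[1,0,0,0,0,-0.57,100],[1,0,0,0,0,-0.57,100],[1,0,0,0,0,-0.57,100]]]'
```

```text
t: 2.4
tcp_pos: [516.1, -52.7, 247.9]
eef_rot: [-2.302, -2.122, 0.0]
contact_force: [1.0, -0.2, -0.1]
gripper_width: 85.7
```

```bash
python3 -m inch '[[[1,0,0,0,0,-1,100],[1,0,0,0,0,-1,100],[0,0,0,0,0,-1,100],[0,0,0,0,0,-1,100],[0,0,0,0,0,-1,100],[0,0,0,0,0,-1,100],[0,0,0,0,0,-1,100],[0,0,0,0,0,-1,100],[0,0,0,0,0,-1,100],[0,0,0,0,0,-1,100],[0,0,0,0,0,-1,100],[0,0,0,0,0,-1,100]]]'
python3 - <<'E'
from h import *
print(manip.observe()["tcp_pos"],manip.observe()["joint_positions"])
print(cal("wrist")[1])
for n in ["wrist","scene","side"]: cv2.imwrite(f"pics/{n}1.png",manip.camera(n)[:,:,::-1])
E
```

```text
t: 3.9
tcp_pos: [514.3, 34.4, 246.0]
eef_rot: [0.137, -3.126, -0.014]
contact_force: [-0.2, 0.0, 0.1]
gripper_width: 85.2
[514.277  34.432 245.975] [ 0.604  0.255 -0.856  1.64   0.185  1.347  1.379]
[[ -0.088   0.946   0.313 432.571]
 [  0.996   0.081   0.036  24.315]
 [  0.009   0.315  -0.949 367.183]
 [  0.      0.      0.      1.   ]]
```

View pics/wrist1.png

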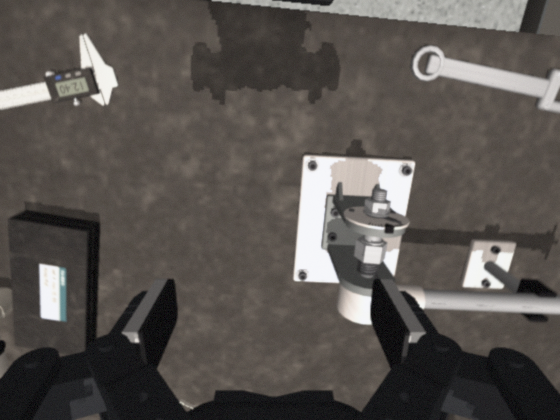

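Run:
```python
from h import *
A=cal("wrist")
P=[onz(*A,p,10) for p in [(302,155),(414,159),(294,284)]]; print(np.array(P)); d=P[1]-P[0]; e=P[2]-P[0]; print(np.linalg.norm(d),np.linalg.norm(e),np.arctan2(-d[0],d[1]),np.arctan2(e[1],e[0]), (P[1]+P[2])/2)
print("boltend",onz(*A,(380,189),85), "tube mid",onz(*A,(419,299),85),onz(*A,(545,303),85))
a=cv2.imread("pics/wrist1.png")[140:330,270:440]; cv2.imwrite("pics/w1z.png",cv2.resize(a,None,fx=3.1,fy=3.1,interpolation=cv2.INTER_CUBIC))
```

```text
[[487.174  62.593  10.   ]
 [482.015 180.662  10.   ]
 [640.114  69.49   10.   ]]
118.18231849132546 153.09500736304344 0.0436648291284694 0.0450699688950591 [561.064 125.076  10.   ]
boltend [499.319 124.286  85.   ] tube mid [603.728 180.981  85.   ] [598.992 303.599  85.   ]
```

View pics/w1z.png

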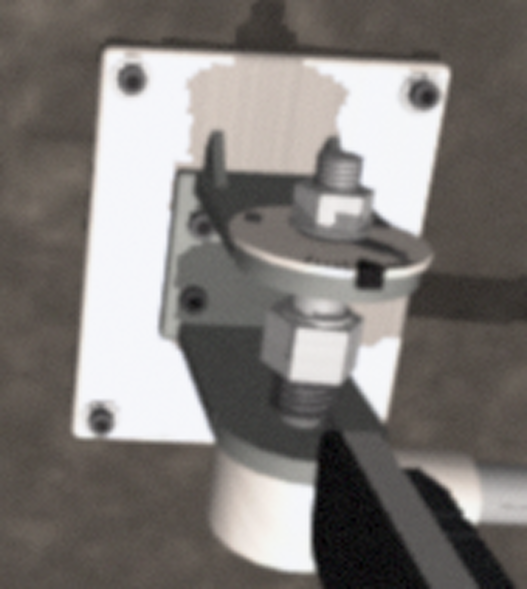

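```bash
python3 -m inch '[[[-0.33,0.91,0.12,0,0,0.08,60],[-0.33,0.91,0.12,0,0,0.08,60],[-0.33,0.91,0.12,0,0,0.08,60],[-0.33,0.91,0.12,0,0,0.08,60],[0,0,0,0.95,0,0,60],[0,0,0,0.95,0,0,60],[0,0,0,0.95,0,0,60]]]'
python3 - <<'E'
from h import *
print(manip.observe()["tcp_pos"],manip.observe()["joint_positions"])
print(cal("wrist")[1])
for n in ["wrist"]: cv2.imwrite(f"pics/{n}2.png",manip.camera(n)[:,:,::-1])
E
```

```text
t: 4.92
tcp_pos: [562.4, 181.3, 226.1]
eef_rot: [-0.007, -3.069, 0.627]
contact_force: [0.2, -0.4, 0.9]
gripper_width: 51.2
[562.368 181.33  226.068] [-0.074  0.56  -0.725  1.358  0.639  1.66   0.75 ]
[[  0.002   0.948   0.317 480.002]
 [  0.92    0.123  -0.373 227.495]
 [ -0.393   0.292  -0.872 337.301]
 [  0.      0.      0.      1.   ]]
```

View pics/wrist2.png

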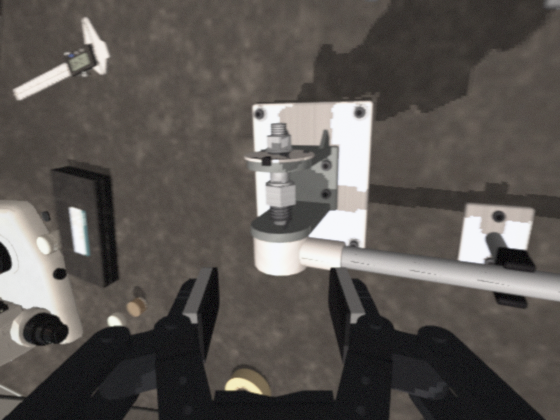

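Run:
```python
import cv2
a=cv2.imread("pics/wrist2.png")[90:290,235:385]; cv2.imwrite("pics/w2z.png",cv2.resize(a,None,fx=3,fy=3,interpolation=cv2.INTER_CUBIC))
a=cv2.imread("pics/wrist2.png")[115:235,240:335]; cv2.imwrite("pics/w2zz.png",cv2.resize(a,None,fx=5,fy=5,interpolation=cv2.INTER_CUBIC))
```

```text
(no output)
```

View pics/w2z.png

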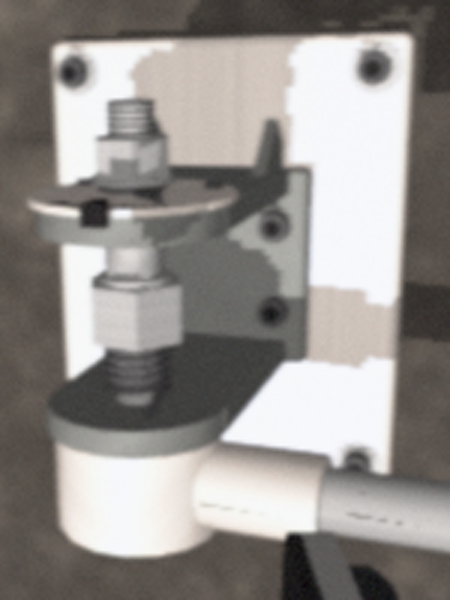

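View pics/w2zz.png

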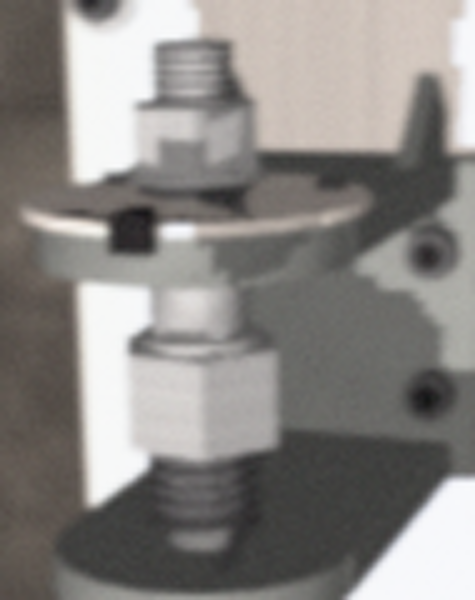

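Run:
```python
from h import *
A=cal("wrist")
Z=lambda x,y:(240+(x-2)/5,115+(y-2)/5)
f=onz(*A,Z(205,358),97.8);b=onz(*A,Z(205,460),97.8);print(f,b,np.linalg.norm(f-b))
# plate corners z=10
z=lambda x,y:(235+(x-1)/3,90+(y-1)/3)
P=[onz(*A,p,10) for p in [z(53,42),z(413,38)]]; print(P); d=P[1]-P[0]; print(np.linalg.norm(d),np.arctan2(-d[0],d[1]))
yaw=0.042; 
for yaw in (0.03,0.042):
  xh=np.array([np.cos(yaw),np.sin(yaw),0]);yh=np.array([-xh[1],xh[0],0]);up=np.array([0,0,1.])
  print("head", (f+b)/2-13.86*(np.sin(.4)*yh+np.cos(.4)*up), f-12.77*up-5.4*yh+8*xh, b-12.77*up-5.4*yh-8*xh)
  mid=(P[0]+P[1])/2; print("plate mid front +75:", mid+75*xh)
  # bolt tip front top: z 85+~6 ; 
# tube edges: find column 500 in image
im=cv2.imread("pics/wrist2.png")
for u in (380,480):
    col=im[230:310,u].astype(int).sum(1)//3; print(u,col[::2])
```

```text
[543.876 134.308  97.8  ] [560.419 134.53   97.8  ] 16.54451597952106
[array([485.196,  66.478,  10.   ]), array([482.519, 185.174,  10.   ])]
118.72639127874493 0.022554175659920878
head [552.31  129.024  85.034] [552.035 129.15   85.03 ] [552.585 128.893  85.03 ]
plate mid front +75: [558.824 128.075  10.   ]
head [552.374 129.026  85.034] [552.096 129.248  85.03 ] [552.653 128.799  85.03 ]
plate mid front +75: [558.791 128.975  10.   ]
380 [ 85  84  82  83  85  86  85  90  93  93  80 100 127 149 165 184 199 205
 207 201 191 163  92  83  84  85  88  90  92  96  87  86  88  90  85  82
  81  79  78  79]
480 [235 234 247 247 247 247 247 247 247 247 247 248 247 247 246 247 239  99
 104 128 144 159 177 190 204 177 215 203 191 158  90  91  88  83  85  81
  84  85  83  80]
```

Run:
```python
from h import *
A=cal("wrist")
p=onz(*A,(480,276.5),85);q=onz(*A,(380,262),85);print(p,q,np.arctan2(-(p-q)[0],(p-q)[1]))
o=manip.observe(); R=cv2.Rodrigues(o["eef_rot"])[0]; print(R, o["tcp_pos"])
```

```text
[595.891 279.479  85.   ] [598.632 212.594  85.   ] 0.040952579870881016
[[-1.    -0.005 -0.01 ]
 [-0.     0.918 -0.397]
 [ 0.011 -0.397 -0.918]] [560.285 184.738 224.457]
```

```bash
cat >> h.py <<'E'
def frame(yaw): 
    x=np.array([np.cos(yaw),np.sin(yaw),0]); return x,np.array([-x[1],x[0],0]),np.array([0,0,1.])
def goto(head,yaw,phi,d):
    """units to reach: tool leaning phi to the left, grasp point d back from head; TCP 3 further"""
    xh,yh,up=frame(yaw); z=-(np.sin(phi)*yh+np.cos(phi)*up); x=-xh; y=np.cross(z,x)
    Rt=np.c_[x,y,z]; p=np.array(head)-(d+3)*z
    o=manip.observe(); R=cv2.Rodrigues(o["eef_rot"])[0]
    print("t %.2f"%o["t"],"tcp",o["tcp_pos"],"target",p,"F",o["contact_force"],"w %.1f"%o["gripper_width"])
    print("shift units",R.T@(p-o["tcp_pos"])/40,"turn units",cv2.Rodrigues(R.T@Rt)[0].ravel()/np.deg2rad(8))
E
python3 -c "
from h import *
goto([553,128.7,85],.041,.4,60)"
```

```text
t 4.97 tcp [560.285 184.738 224.457] target [551.994 153.213 143.027] F [-4.348  2.016 -1.584] w 51.6
shift units [0.184 0.086 2.183] turn units [-0.057 -0.19  -0.236]
```

```bash
python3 -m inch '[[[0.06,0.03,0.73,-0.02,-0.06,-0.08,60],[0.06,0.03,0.73,-0.02,-0.06,-0.08,60],[0.06,0.03,0.73,-0.02,-0.06,-0.08,60],[0,0,0,0,0,0,60]]]'
python3 - <<'E'
from h import *
cv2.imwrite("pics/wrist3.png",manip.camera("wrist")[:,:,::-1])
goto([553,128.7,85],.041,.4,60)
a=cv2.imread("pics/wrist3.png")[60:360,160:420]; cv2.imwrite("pics/w3z.png",cv2.resize(a,None,fx=2,fy=2,interpolation=cv2.INTER_CUBIC))
E
```

```text
t: 5.48
tcp_pos: [551.9, 155.3, 139.2]
eef_rot: [-0.053, 3.073, -0.61]
contact_force: [0.2, -0.5, 0.6]
gripper_width: 51.5
t 5.53 tcp [552.619 156.373 140.697] target [551.994 153.213 143.027] F [-0.446  0.161  0.518] w 51.0
shift units [ 0.018 -0.095 -0.024] turn units [ 0.066  0.005 -0.048]
```

View pics/w3z.png

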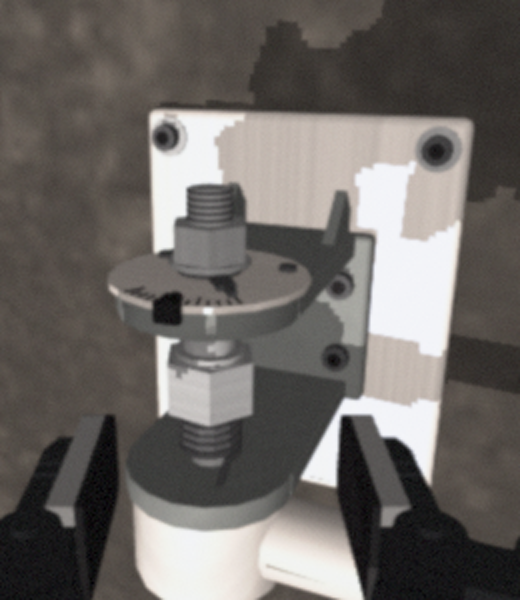

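Run:
```python
import cv2
a=cv2.imread("pics/wrist3.png")[145:290,205:325]; cv2.imwrite("pics/w3zz.png",cv2.resize(a,None,fx=5,fy=5,interpolation=cv2.INTER_CUBIC)[:600])
```

```text
(no output)
```

View pics/w3zz.png

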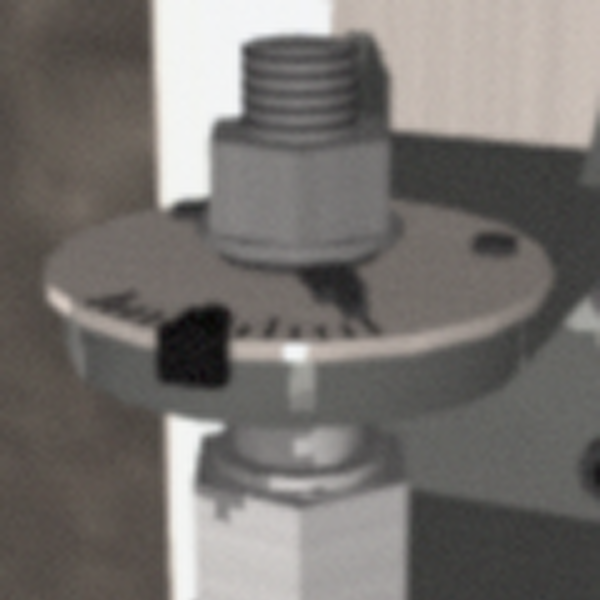

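```bash
cat >> h.py <<'E'
def onplane(K,T,uv,p0,n):
    d=T[:3,:3]@np.linalg.solve(K,[uv[0],uv[1],1]); o=T[:3,3]; return o+d*(n@(p0-o))/(n@d)
def dial(A,uv,head,yaw,off=-34):
    xh,yh,up=frame(yaw); P=onplane(*A,uv,np.array(head)+off*xh,xh)-np.array(head)
    y,z=P@yh,P[2]; return y,z,np.hypot(y,z),np.arctan2(y,z)
E
python3 - <<'E'
from h import *
A=cal("wrist"); Z=lambda x,y:(205+(x-2)/5,145+(y-2)/5)
f=onz(*A,Z(302,492),97.8)
# back end of corner in w3z (209,426)
b=onz(*A,(160+(210-.5)/2,60+(426-.5)/2),97.8)
xh,yh,up=frame(.041); print(f,b,f-b, f-12.77*up-5.4*yh+8*xh, b-12.77*up-5.4*yh-8*xh)
for h in ([553,128.7,85],[552,128.7,85],[553,127.5,85],[553,128.7,86]):
  print(h)
  for n,p in dict(ptr=(375,332),tabL=(182,318),tabR=(228,310),rimL=(45,270),rimR=(553,275),rimbot=(297,347)).items(): print(n,np.array(dial(A,Z(*p),h,.041)))
E
```

```text
[546.745 132.02   97.8  ] [564.954 132.34   97.8  ] [-18.209  -0.32    0.   ] [554.96  126.952  85.03 ] [557.182 126.617  85.03 ]
[553, 128.7, 85]
ptr [20.988 35.638 41.359  0.532]
tabL [ 3.543 38.41  38.573  0.092]
tabR [ 6.38  34.87  35.449  0.181]
rimL [-15.714  30.297  34.129  -0.478]
rimR [30.822 13.858 33.794  1.148]
rimbot [16.234 41.677 44.727  0.371]
[552, 128.7, 85]
ptr [21.996 38.309 44.174  0.521]
tabL [ 4.906 41.025 41.317  0.119]
tabR [ 7.685 37.557 38.335  0.202]
rimL [-13.957  33.077  35.901  -0.399]
rimR [31.629 16.973 35.896  1.078]
rimbot [17.338 44.225 47.502  0.374]
[553, 127.5, 85]
ptr [22.239 35.769 42.119  0.556]
tabL [ 4.811 38.539 38.838  0.124]
tabR [ 7.645 35.003 35.828  0.215]
rimL [-14.426  30.433  33.68   -0.443]
rimR [32.063 14.011 34.991  1.159]
rimbot [17.489 41.802 45.313  0.396]
[553, 128.7, 86]
ptr [20.988 34.638 40.5    0.545]
tabL [ 3.543 37.41  37.578  0.094]
tabR [ 6.38  33.87  34.466  0.186]
rimL [-15.714  29.297  33.245  -0.492]
rimR [30.822 12.858 33.397  1.176]
rimbot [16.234 40.677 43.796  0.38 ]
```

Run:
```python
from h import *
A=cal("wrist"); im=manip.camera("wrist")[:,:,::-1]; cv2.imwrite("pics/wrist4.png",im); np.savez("w4.npz",K=A[0],T=A[1]); print(A[1])
goto([555.3,126,85],.041,.4,60)
a=im[160:280,205:325]; cv2.imwrite("pics/w4zz.png",cv2.resize(a,None,fx=5,fy=5,interpolation=cv2.INTER_CUBIC))
```

```text
[[ -0.032   0.939   0.342 467.128]
 [  0.924   0.159  -0.348 197.619]
 [ -0.381   0.305  -0.873 251.56 ]
 [  0.      0.      0.      1.   ]]
t 5.58 tcp [553.164 157.251 141.742] target [554.294 150.513 143.027] F [-0.196  0.001  1.283] w 51.2
shift units [-0.022 -0.169  0.035] turn units [ 0.072  0.018 -0.045]
```

View pics/w4zz.png

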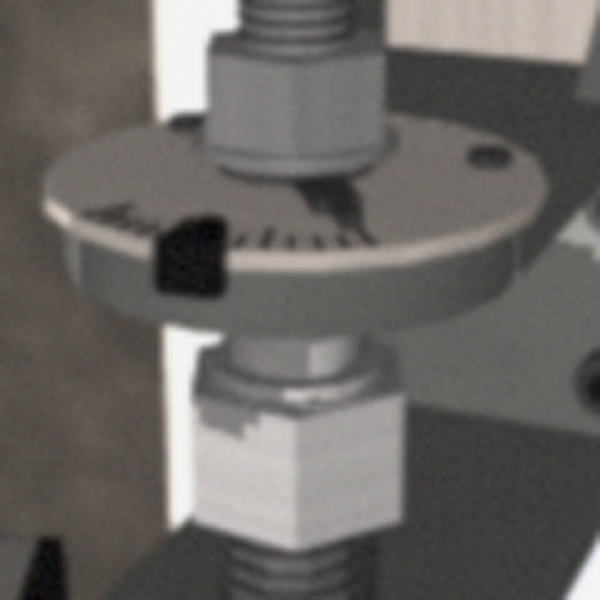

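Run:
```python
from h import *
from scipy.optimize import least_squares
d=np.load("w4.npz");A=(d["K"],d["T"]); Z=lambda x,y:(205+(x-2)/5,160+(y-2)/5)
f=onz(*A,Z(296,414),97.8);b=onz(*A,Z(296,548),97.8)
xh,yh,up=frame(.041); print(f,b,np.linalg.norm(f-b), f-12.77*up-5.4*yh+8*xh, b-12.77*up-5.4*yh-8*xh)
rim=[(44,190),(547,185),(295,252),(420,240),(170,240),(500,218),(80,220)]
def r(p): return [dial(A,Z(*q),[p[0],p[1],85],.041)[2]-28 for q in rim]
s=least_squares(r,[555,126]);print(s.x,s.fun)
for h in ([*s.x,85],[555.3,126,85],[556,126.5,85]):
  print(h)
  for n,p in dict(ptr=(372,240),tabL=(160,224),tabR=(225,216)).items(): print(n,np.array(dial(A,Z(*p),h,.041)))
```

```text
[546.539 131.307  97.8  ] [562.865 131.71   97.8  ] 16.33055946266832 [554.754 126.239  85.03 ] [555.093 125.986  85.03 ]
[557.18  126.573] [-0.079 -0.158  0.513  0.111 -0.637 -0.167  0.15 ]
[np.float64(557.1803269185233), np.float64(126.57257774759964), 85]
ptr [16.886 20.136 26.279  0.698]
tabL [-4.719 23.231 23.706 -0.2  ]
tabR [ 0.193 18.495 18.496  0.01 ]
[555.3, 126, 85]
ptr [19.453 25.385 31.981  0.654]
tabL [-1.378 28.369 28.402 -0.049]
tabR [ 3.358 23.803 24.039  0.14 ]
[556, 126.5, 85]
ptr [18.198 23.398 29.642  0.661]
tabL [-2.926 26.425 26.586 -0.11 ]
tabR [ 1.877 21.794 21.875  0.086]
```

```bash
python3 -m inch '[[[-0.02,-0.18,0.02,0.07,0.02,-0.04,60],[0,0,0,0,0,0,60]]]'; python3 -c "
from h import *
goto([555.1,126.1,85],.041,.4,0)"
```

```text
t: 5.82
tcp_pos: [555.5, 151.2, 146.4]
eef_rot: [-0.059, 3.068, -0.619]
contact_force: [0.8, -0.1, -0.0]
gripper_width: 51.2
t 5.83 tcp [555.483 151.181 146.36 ] target [555.052 127.267  87.763] F [ 0.792 -0.067 -0.044] w 51.2
shift units [0.04  0.017 1.582] turn units [ 0.014  0.019 -0.021]
```

```bash
python3 -m inch '[[[0.01,0.005,0.4,0,0,0,60],[0.01,0.005,0.4,0,0,0,60],[0.01,0,0.4,0,0,0,60],[0,0,0.2,0,0,0,60],[0,0,0,0,0,0,60]]]'; python3 -c "
from h import *
goto([555.1,126.1,85],.041,.4,0)
cv2.imwrite('pics/wrist5.png',manip.camera('wrist')[:,:,::-1])
cv2.imwrite('pics/side5.png',cv2.resize(manip.camera('side')[140:260,170:330,::-1],None,fx=5,fy=5))"
```

```text
t: 6.45
tcp_pos: [554.9, 128.1, 90.3]
eef_rot: [-0.059, 3.069, -0.619]
contact_force: [0.0, 0.4, 0.1]
gripper_width: 51.5
t 6.45 tcp [554.939 128.109  90.258] target [555.052 127.267  87.763] F [0.042 0.408 0.074] w 51.5
shift units [-0.002  0.005  0.066] turn units [ 0.014  0.011 -0.021]
```

View pics/wrist5.png

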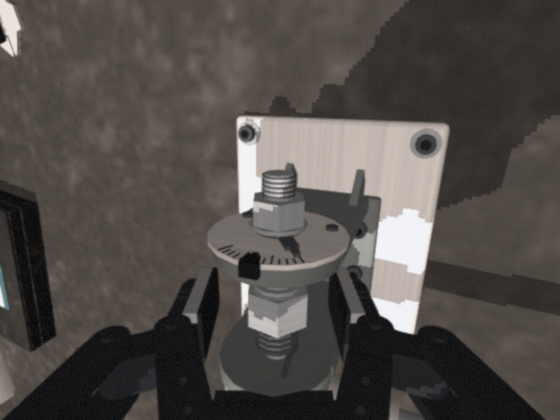

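View pics/side5.png

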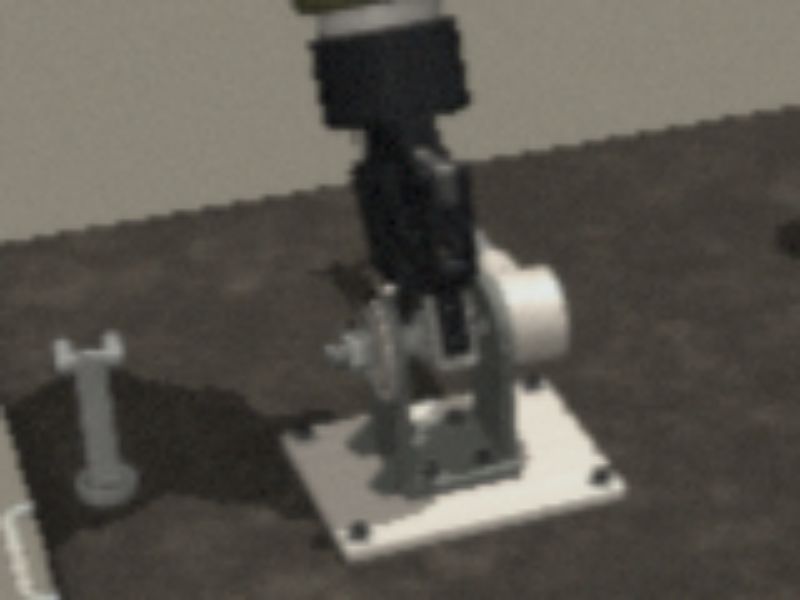

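```bash
python3 -m inch '[[[0,0,0.07,0,0,0,60],[0,0,0,0,0,0,40],[0,0,0,0,0,0,20],[0,0,0,0,0,0,0],[0,0,0,0,0,0,0],[0,0,0,0,0,0,0]]]'; python3 -c "
from h import *
goto([555.1,126.1,85],.041,.4,0)
cv2.imwrite('pics/wrist6.png',cv2.resize(manip.camera('wrist')[140:360,180:400,::-1],None,fx=2.7,fy=2.7,interpolation=2))"
```

```text
t: 7.3
tcp_pos: [555.9, 129.4, 89.6]
eef_rot: [-0.06, 3.066, -0.614]
contact_force: [0.4, 0.1, -1.3]
gripper_width: 22.6
t 7.30 tcp [555.891 129.401  89.592] target [555.052 127.267  87.763] F [ 0.396  0.091 -1.285] w 22.6
shift units [ 0.023 -0.031  0.062] turn units [ 0.034  0.039 -0.02 ]
```

View pics/wrist6.png

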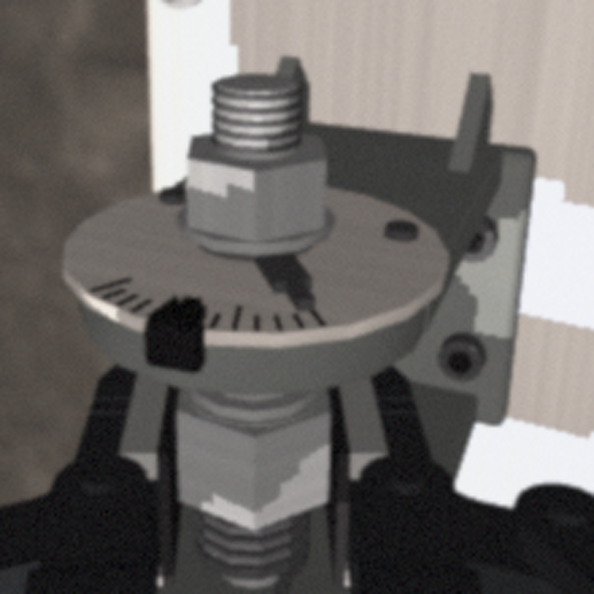

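```bash
python3 -m inch '[[[0,-0.02,0,-0.7,0,0,0],[0,-0.02,0,-0.7,0,0,0],[0,0,0,0,0,0,0]]]'; python3 -c "
from h import *
goto([555.1,126.1,85],.041,.2,0)
o=manip.observe(); R=cv2.Rodrigues(o['eef_rot'])[0]; yh=frame(.041)[1]; print('lean',np.arctan2(-(R[:,2]@yh),-R[2,2]),o['wrist_torque'])
cv2.imwrite('pics/wrist7.png',cv2.resize(manip.camera('wrist')[140:360,180:400,::-1],None,fx=2.7,fy=2.7,interpolation=2))"
```

```text
t: 7.72
tcp_pos: [555.9, 128.5, 89.9]
eef_rot: [-0.063, 3.116, -0.302]
contact_force: [0.5, 3.3, -4.1]
gripper_width: 22.8
t 7.72 tcp [555.916 128.459  89.898] target [555.076 126.696  87.94 ] F [ 0.488  3.341 -4.13 ] w 22.8
shift units [ 0.023 -0.033  0.056] turn units [ 0.045  0.044 -0.009]
lean 0.19366030021764805 [ 0.755 -0.242 -0.073]
```

View pics/wrist7.png

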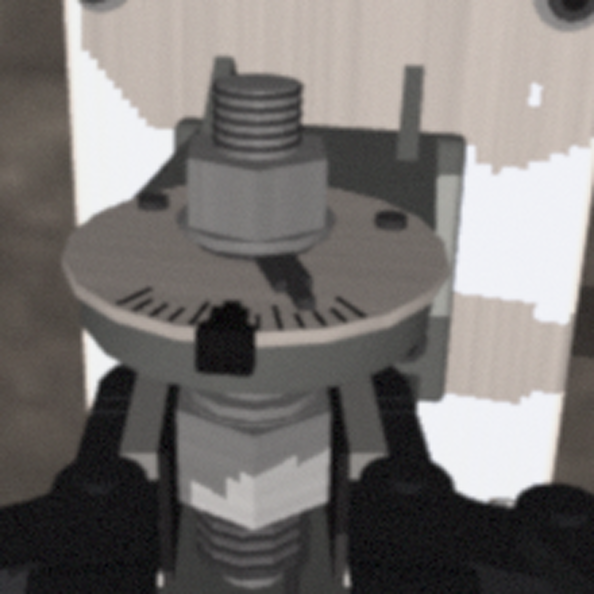

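```bash
python3 -m inch '[[[0,-0.02,0,-0.7,0,0,0],[0,-0.02,0,-0.7,0,0,0],[0,0,0,0,0,0,0]]]'
cat >> h.py <<'E'
def look(n):
    o=manip.observe(); R=cv2.Rodrigues(o['eef_rot'])[0]; yh=frame(.041)[1]; lean=np.arctan2(-(R[:,2]@yh),-R[2,2])
    A=cal("wrist"); print('t',round(o['t'],2),'lean',lean,'tcp',o['tcp_pos'],'F',o['contact_force'],'tq',o['wrist_torque'],'w',o['gripper_width'])
    im=manip.camera('wrist')[:,:,::-1]; cv2.imwrite(f'pics/{n}full.png',im); np.savez(f'{n}.npz',K=A[0],T=A[1])
    cv2.imwrite(f'pics/{n}.png',cv2.resize(im[215:290,205:315],None,fx=7,fy=7,interpolation=cv2.INTER_CUBIC))
E
python3 -c "
from h import *
look('w8')"
```

```text
t: 8.15
tcp_pos: [556.0, 127.5, 90.0]
eef_rot: [-0.066, 3.135, 0.009]
contact_force: [1.2, 2.9, -3.6]
gripper_width: 22.6
t 8.15 lean -0.005511727676054727 tcp [555.975 127.512  90.008] F [ 1.158  2.892 -3.646] tq [ 0.547 -0.39  -0.285] w 22.63303372631533
```

View pics/w8.png

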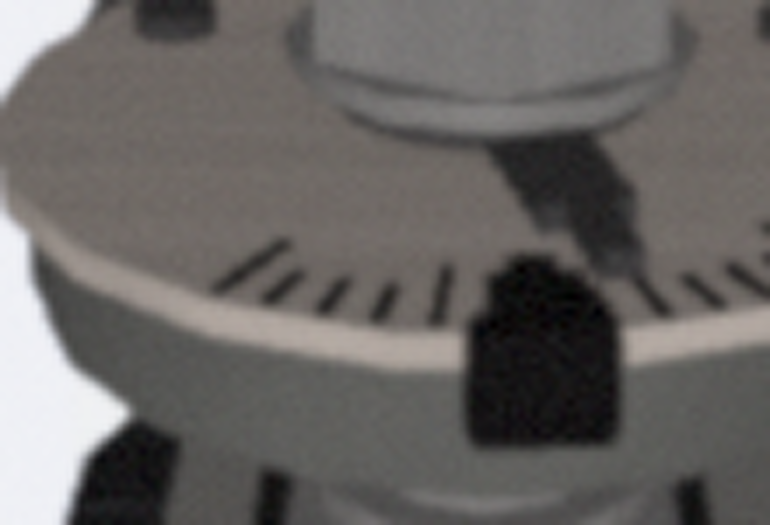

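Run:
```python
from h import *
d=np.load("w8.npz");A=(d["K"],d["T"]); xh,yh,up=frame(.041)
def pr(h,off,r,a):
    p=proj(*A,np.array(h)+off*xh+r*(np.sin(a)*yh+np.cos(a)*up)); return (p-[205,215])*7+3
for h in ([555.1,126.1,85],[556,126.1,85]):
  for off in (-34,-32):
    for a in (.2,.25,.3): print(h,off,a,"ptr tip",pr(h,off,24.5,a),"base",pr(h,off,11,a),"rim28",pr(h,off,28,a))
a=cv2.imread("pics/w8full.png")[222:262,262:302]; a=cv2.convertScaleAbs(a,alpha=2.2,beta=-60); cv2.imwrite("pics/w8p.png",cv2.resize(a,None,fx=15,fy=15,interpolation=cv2.INTER_CUBIC))
```

```text
[555.1, 126.1, 85] -34 0.2 ptr tip [597.597 255.898] base [532.885 142.325] rim28 [616.808 289.615]
[555.1, 126.1, 85] -34 0.25 ptr tip [622.876 253.283] base [543.169 141.376] rim28 [646.496 286.445]
[555.1, 126.1, 85] -34 0.3 ptr tip [647.623 250.121] base [553.286 140.224] rim28 [675.517 282.614]
[555.1, 126.1, 85] -32 0.2 ptr tip [596.828 294.481] base [532.539 177.653] rim28 [615.899 329.137]
[555.1, 126.1, 85] -32 0.25 ptr tip [621.96  291.791] base [542.769 176.676] rim28 [645.409 325.878]
[555.1, 126.1, 85] -32 0.3 ptr tip [646.564 288.538] base [552.832 175.49 ] rim28 [674.258 321.939]
[556, 126.1, 85] -34 0.2 ptr tip [596.46  273.303] base [532.018 158.256] rim28 [615.585 307.445]
[556, 126.1, 85] -34 0.25 ptr tip [621.675 270.654] base [542.279 157.294] rim28 [645.194 304.235]
[556, 126.1, 85] -34 0.3 ptr tip [646.36 267.45] base [552.372 156.127] rim28 [674.141 300.355]
[556, 126.1, 85] -32 0.2 ptr tip [595.701 311.681] base [531.678 193.415] rim28 [614.686 346.751]
[556, 126.1, 85] -32 0.25 ptr tip [620.768 308.958] base [541.884 192.425] rim28 [644.118 343.452]
[556, 126.1, 85] -32 0.3 ptr tip [645.311 305.664] base [551.924 191.224] rim28 [672.893 339.465]
```

View pics/w8p.png

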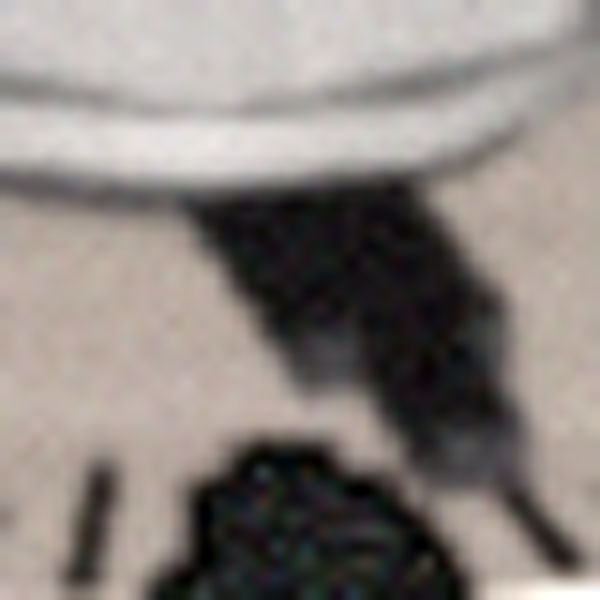

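```bash
python3 -m inch '[[[0,-0.015,0,-0.5,0,0,0],[0,-0.015,0,-0.5,0,0,0],[0,0,0,0,0,0,0]]]'
python3 - <<'E'
from h import *
look('w9')
d=np.load("w9.npz");A=(d["K"],d["T"]); xh,yh,up=frame(.041)
def pr(h,off,r,a):
    p=proj(*A,np.array(h)+off*xh+r*(np.sin(a)*yh+np.cos(a)*up)); return (p-[205,215])*7+3
h=[556,126.1,85]
for a in (0,.05,.1,.15): print(a,pr(h,-34,24.5,a),pr(h,-34,26,a),pr(h,-34,31.5,a))
E
```

```text
t: 8.57
tcp_pos: [556.0, 126.8, 89.9]
eef_rot: [-0.069, 3.129, 0.229]
contact_force: [1.5, 2.4, -1.4]
gripper_width: 22.7
t 8.57 lean -0.14591407064733786 tcp [555.957 126.838  89.926] F [ 1.484  2.409 -1.356] tq [ 0.228 -0.225 -0.364] w 22.732189683849622
0 [568.209 275.212] [574.028 289.791] [596.69  346.573]
0.05 [593.91  273.304] [601.634 287.713] [631.699 343.796]
0.1 [619.197 270.824] [628.783 285.013] [666.065 340.196]
0.15 [643.971 267.786] [655.367 281.708] [699.639 335.796]
```

View pics/w9.png

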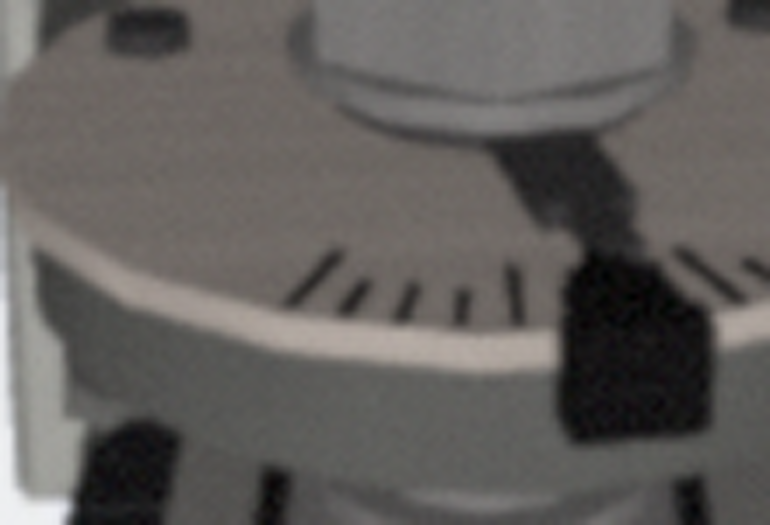

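Run:
```python
import cv2, numpy as np
out=[]
for n,(x,y) in dict(w8=(264,240),w9=(276,240)).items():
    a=cv2.imread(f"pics/{n}full.png")[y:y+45,x:x+45]; a=np.clip(a.astype(float)*5-30,0,255).astype('uint8')
    out.append(cv2.resize(a,None,fx=8.8,fy=8.8,interpolation=cv2.INTER_CUBIC))
cv2.imwrite("pics/tab.png",np.hstack(out))
```

```text
(no output)
```

View pics/tab.png

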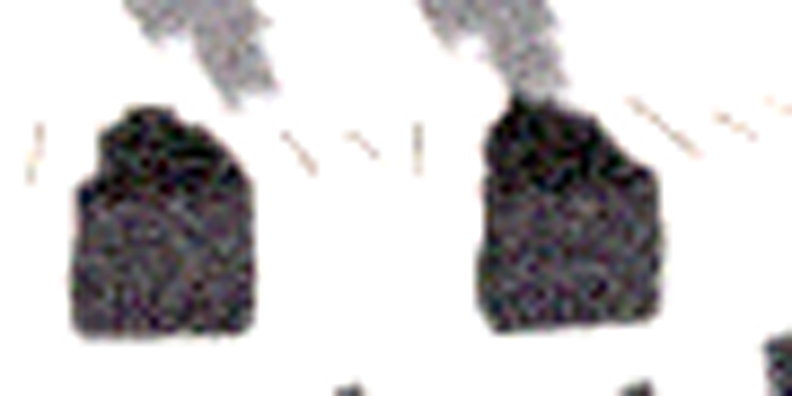

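```bash
cat >> h.py <<'E'
def tabshape(n,x0,x1,off,h=(555.5,126.1,85),rows=range(248,283),thr=45):
    d=np.load(n+".npz");A=(d["K"],d["T"]); g=cv2.cvtColor(cv2.imread(f"pics/{n}full.png"),cv2.COLOR_BGR2GRAY).astype(float)
    for r in rows:
        row=g[r,x0:x1]; 
        m=np.where(row<thr)[0]
        if len(m)==0: continue
        i,j=m[0],m[-1]
        L=x0+i-(thr-row[i])/max(row[i-1]-row[i],1) if i>0 else x0; R=x0+j+(thr-row[j])/max(row[j+1]-row[j],1) if j+1<len(row) else x1
        l=dial(A,(L,r),h,.041,off); q=dial(A,(R,r),h,.041,off)
        print(r,"%.1f %.1f mid %.1f"%(L,R,(L+R)/2),"L y%.1f z%.1f r%.1f a%.3f"%l,"R y%.1f z%.1f r%.1f a%.3f"%q, "min %d mean %.0f"%(row[m].min(),row[m].mean()))
E
python3 - <<'E'
from h import *
tabshape("w8",268,296,-34.5)
E
```

```text
248 287.3 294.3 mid 290.8 L y4.1 z21.9 r22.3 a0.186 R y6.4 z21.9 r22.8 a0.286 min 36 mean 37
249 287.8 294.7 mid 291.2 L y4.3 z22.6 r23.0 a0.186 R y6.5 z22.6 r23.6 a0.280 min 36 mean 39
250 288.7 290.5 mid 289.6 L y4.5 z23.4 r23.8 a0.190 R y5.1 z23.4 r23.9 a0.215 min 41 mean 42
251 289.4 290.4 mid 289.9 L y4.7 z24.1 r24.6 a0.193 R y5.0 z24.1 r24.6 a0.205 min 41 mean 41
252 277.8 283.3 mid 280.6 L y0.9 z24.8 r24.9 a0.037 R y2.7 z24.8 r25.0 a0.108 min 22 mean 30
253 277.1 284.1 mid 280.6 L y0.7 z25.6 r25.6 a0.026 R y2.9 z25.6 r25.7 a0.114 min 1 mean 20
254 275.3 286.9 mid 281.1 L y0.1 z26.3 r26.3 a0.004 R y3.8 z26.3 r26.6 a0.144 min 11 mean 20
255 274.6 288.0 mid 281.3 L y-0.1 z27.0 r27.0 a-0.005 R y4.1 z27.0 r27.3 a0.151 min 6 mean 15
256 274.6 289.2 mid 281.9 L y-0.2 z27.7 r27.7 a-0.006 R y4.5 z27.7 r28.0 a0.160 min 7 mean 16
257 274.6 290.1 mid 282.3 L y-0.2 z28.4 r28.4 a-0.005 R y4.7 z28.4 r28.7 a0.164 min 1 mean 16
258 274.6 290.9 mid 282.7 L y-0.2 z29.0 r29.0 a-0.006 R y4.9 z29.0 r29.5 a0.168 min 6 mean 17
259 274.2 291.4 mid 282.8 L y-0.3 z29.7 r29.7 a-0.010 R y5.0 z29.7 r30.1 a
[... 1120 characters left out ...]
.0 z37.2 r37.5 a0.135 min 13 mean 21
272 271.3 292.7 mid 282.0 L y-1.2 z37.7 r37.7 a-0.032 R y5.0 z37.7 r38.1 a0.131 min 11 mean 20
273 271.3 292.7 mid 282.0 L y-1.2 z38.3 r38.3 a-0.031 R y4.9 z38.3 r38.6 a0.128 min 13 mean 20
274 271.4 292.7 mid 282.1 L y-1.2 z38.9 r38.9 a-0.030 R y4.9 z38.9 r39.2 a0.126 min 13 mean 19
275 271.5 292.5 mid 282.0 L y-1.1 z39.4 r39.4 a-0.029 R y4.8 z39.4 r39.7 a0.122 min 12 mean 19
276 271.6 292.4 mid 282.0 L y-1.1 z40.0 r40.0 a-0.027 R y4.8 z40.0 r40.3 a0.119 min 9 mean 20
277 271.9 291.8 mid 281.9 L y-1.0 z40.5 r40.5 a-0.025 R y4.6 z40.5 r40.8 a0.112 min 15 mean 23
278 273.0 282.0 mid 277.5 L y-0.7 z41.1 r41.1 a-0.017 R y1.8 z41.1 r41.1 a0.044 min 38 mean 40
```

Run:
```python
from h import *
for n in ("w8","w9"):
  print(n); tabshape(n,274,300,-34,rows=range(236,254),thr=66)
print(); tabshape("w9",280,312,-34.5,rows=range(250,266))
```

```text
w8
236 274.1 290.6 mid 282.3 L y-0.2 z10.9 r10.9 a-0.018 R y5.8 z10.9 r12.3 a0.489 min 34 mean 38
237 274.8 291.3 mid 283.1 L y0.1 z11.7 r11.7 a0.005 R y6.0 z11.8 r13.2 a0.472 min 33 mean 40
238 275.4 292.0 mid 283.7 L y0.2 z12.6 r12.6 a0.019 R y6.2 z12.6 r14.1 a0.457 min 32 mean 40
239 276.4 292.5 mid 284.4 L y0.6 z13.5 r13.5 a0.045 R y6.3 z13.5 r14.9 a0.439 min 32 mean 39
240 276.8 293.3 mid 285.1 L y0.7 z14.4 r14.4 a0.052 R y6.6 z14.4 r15.8 a0.429 min 35 mean 40
241 277.4 294.3 mid 285.9 L y0.9 z15.2 r15.2 a0.062 R y6.9 z15.2 r16.7 a0.425 min 33 mean 39
242 278.4 294.9 mid 286.7 L y1.3 z16.0 r16.1 a0.080 R y7.0 z16.0 r17.5 a0.413 min 33 mean 39
243 278.8 294.8 mid 286.8 L y1.4 z16.9 r16.9 a0.083 R y6.9 z16.9 r18.2 a0.391 min 34 mean 41
244 279.4 294.6 mid 287.0 L y1.6 z17.7 r17.8 a0.090 R y6.8 z17.7 r19.0 a0.367 min 35 mean 45
245 280.4 294.8 mid 287.6 L y1.9 z18.5 r18.6 a0.103 R y6.8 z18.5 r19.7 a0.353 min 32 mean 46
246 281.0 294.7 mid 287.9 L y2.1 z19.3 r19.4 a0.108 R y6.7 z19.3 r20.4 a0.337 min 30 mean 45
247 284.8 294.8 mid 289.8 L y3.4 z20.1 r20.3 a0.166 R y6.7 z20.1 r21.2 a
[... 3079 characters left out ...]
 y4.6 z30.0 r30.4 a0.151 min 4 mean 15
259 285.6 305.0 mid 295.3 L y-1.1 z29.9 r29.9 a-0.035 R y4.9 z30.7 r31.1 a0.158 min 4 mean 14
260 285.2 305.3 mid 295.2 L y-1.3 z30.5 r30.6 a-0.043 R y4.8 z31.4 r31.8 a0.152 min 5 mean 14
261 285.1 305.5 mid 295.3 L y-1.5 z31.2 r31.2 a-0.047 R y4.7 z32.0 r32.4 a0.147 min 6 mean 16
262 285.1 305.6 mid 295.4 L y-1.6 z31.8 r31.9 a-0.049 R y4.6 z32.7 r33.0 a0.141 min 13 mean 19
263 285.3 305.6 mid 295.5 L y-1.6 z32.5 r32.5 a-0.050 R y4.5 z33.3 r33.6 a0.134 min 14 mean 20
264 285.4 305.6 mid 295.5 L y-1.7 z33.1 r33.1 a-0.051 R y4.3 z33.9 r34.2 a0.127 min 11 mean 20
265 285.4 306.0 mid 295.7 L y-1.8 z33.7 r33.8 a-0.054 R y4.3 z34.6 r34.8 a0.124 min 16 mean 21
```

```bash
python3 -m inch '[[[0,-0.01,0,-0.28,0,0,0],[0,0,0,0,0,0,0],[0,0,0,0,0,0,0]]]'
python3 - <<'E'
from h import *
look('w10'); look('w11')
for n in ('w10','w11'):
  tabshape(n,282,300,-34,rows=range(246,251),thr=66); tabshape(n,280,314,-34.5,rows=range(251,262))
a=cv2.imread(f"pics/w11full.png")[225:285,265:325]; a=np.clip(a.astype(float)*3-30,0,255).astype('uint8')
cv2.imwrite("pics/tab11.png",cv2.resize(a,None,fx=10,fy=10,interpolation=cv2.INTER_CUBIC))
E
```

```text
t: 9.0
tcp_pos: [556.0, 126.7, 89.9]
eef_rot: [-0.071, 3.125, 0.291]
contact_force: [0.5, 2.2, -0.9]
gripper_width: 22.7
t 9.0 lean -0.18564653319340424 tcp [556.006 126.674  89.923] F [ 0.451  2.17  -0.932] tq [-0.005 -0.178 -0.339] w 22.712825065577885
t 9.05 lean -0.18558261450590557 tcp [555.982 126.663  89.893] F [ 0.014  2.434 -1.3  ] tq [ 0.059 -0.084 -0.451] w 22.622961263285333
246 282.0 295.0 mid 288.5 L y-1.2 z19.5 r19.5 a-0.063 R y3.1 z20.2 r20.5 a0.152 min 32 mean 45
247 285.2 295.1 mid 290.2 L y-0.3 z20.4 r20.4 a-0.016 R y3.0 z21.0 r21.2 a0.140 min 30 mean 41
248 286.4 295.4 mid 290.9 L y-0.1 z21.2 r21.2 a-0.005 R y2.9 z21.8 r21.9 a0.131 min 35 mean 40
249 287.3 296.2 mid 291.8 L y0.0 z22.0 r22.0 a0.002 R y2.9 z22.6 r22.7 a0.130 min 36 mean 44
250 288.0 297.0 mid 292.5 L y0.1 z22.8 r22.8 a0.003 R y3.0 z23.3 r23.5 a0.129 min 33 mean 46
251 289.4 297.0 mid 293.2 L y0.1 z24.6 r24.6 a0.006 R y2.6 z25.0 r25.2 a0.103 min 26 mean 32
252 289.6 299.0 mid 294.3 L y0.0 z25.3 r25.3 a0.001 R y3.0 z25.9 r26.0 a0.116 min 14 mean 21
253 289.4 302.2 mid 295.8 L y-0.2 z26.0 r26.0 a-0.008
[... 1596 characters left out ...]
18 R y3.9 z27.5 r27.8 a0.141 min 5 mean 13
255 288.6 311.1 mid 299.9 L y-0.8 z27.4 r27.4 a-0.028 R y6.3 z28.6 r29.3 a0.215 min 5 mean 17
256 281.0 304.1 mid 292.5 L y-3.3 z27.6 r27.8 a-0.119 R y3.9 z28.9 r29.2 a0.134 min 6 mean 16
257 288.4 305.5 mid 296.9 L y-1.2 z28.7 r28.7 a-0.040 R y4.1 z29.6 r29.9 a0.139 min 4 mean 15
258 288.7 308.2 mid 298.4 L y-1.2 z29.4 r29.4 a-0.041 R y4.8 z30.4 r30.8 a0.156 min 7 mean 16
259 288.9 308.7 mid 298.8 L y-1.3 z30.1 r30.1 a-0.043 R y4.8 z31.1 r31.5 a0.152 min 0 mean 14
260 288.9 309.1 mid 299.0 L y-1.4 z30.7 r30.7 a-0.047 R y4.7 z31.8 r32.1 a0.147 min 5 mean 18
261 288.9 309.3 mid 299.1 L y-1.6 z31.3 r31.4 a-0.051 R y4.6 z32.4 r32.7 a0.140 min 9 mean 19
```

View pics/tab11.png

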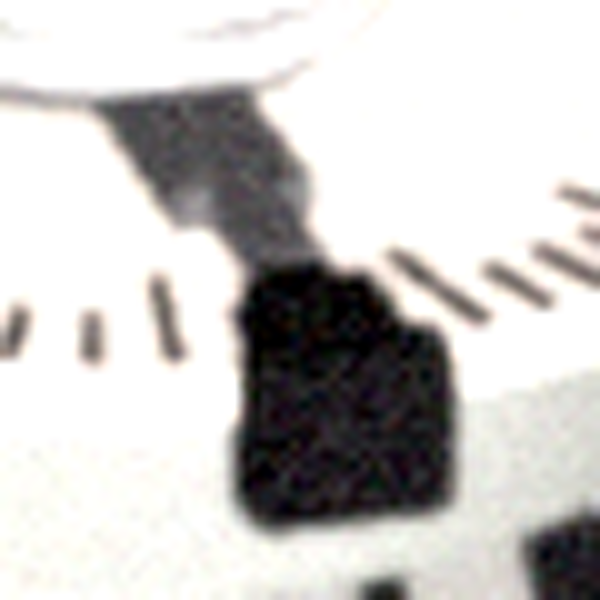

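```bash
cp pics/wrist4.png pics/w4full.png; cp pics/wrist5.png pics/w5full.png
python3 - <<'E'
from h import *
o=manip.observe(); K,T=cal("wrist"); G=np.eye(4); G[:3,:3]=cv2.Rodrigues(o['eef_rot'])[0]; G[:3,3]=o['tcp_pos']; X=np.linalg.inv(G)@T
def mk(n,p,r):
    G=np.eye(4); G[:3,:3]=cv2.Rodrigues(np.array(r))[0]; G[:3,3]=p; np.savez(n+".npz",K=K,T=G@X)
mk("w5",[554.939,128.109,90.258],[-.059,3.069,-.619])
im=cv2.imread("pics/wrist7.png"); f=np.zeros((420,560,3),np.uint8)+200; f[140:360,180:400]=cv2.resize(im,(220,220),interpolation=cv2.INTER_AREA); cv2.imwrite("pics/w7full.png",f)
mk("w7",[555.916,128.459,89.898],[-.063,3.116,-.302])
for n,x0,x1,rows in (("w4",230,256,range(200,222)),("w5",232,268,range(244,280)),("w7",246,282,range(248,266))):
    print(n); tabshape(n,x0,x1,-34.5,rows=rows)
E
```

```text
w4
204 241.8 248.9 mid 245.3 L y1.0 z27.7 r27.7 a0.036 R y4.2 z26.4 r26.8 a0.158 min 21 mean 29
205 240.1 249.5 mid 244.8 L y1.0 z29.4 r29.4 a0.033 R y5.1 z27.7 r28.2 a0.183 min 9 mean 18
206 238.4 249.5 mid 244.0 L y0.9 z31.0 r31.0 a0.030 R y5.8 z29.1 r29.7 a0.198 min 8 mean 18
207 236.6 249.4 mid 243.0 L y0.8 z32.7 r32.7 a0.025 R y6.5 z30.4 r31.1 a0.209 min 7 mean 18
208 236.3 249.3 mid 242.8 L y1.4 z34.0 r34.0 a0.041 R y7.0 z31.8 r32.6 a0.218 min 15 mean 21
209 236.2 249.2 mid 242.7 L y2.0 z35.3 r35.4 a0.058 R y7.6 z33.1 r34.0 a0.227 min 13 mean 22
210 236.2 248.8 mid 242.5 L y2.7 z36.6 r36.7 a0.074 R y8.1 z34.4 r35.4 a0.231 min 15 mean 23
211 236.1 248.6 mid 242.3 L y3.3 z37.8 r38.0 a0.088 R y8.6 z35.7 r36.8 a0.237 min 17 mean 23
212 235.9 248.5 mid 242.2 L y3.9 z39.0 r39.2 a0.100 R y9.2 z37.0 r38.1 a0.244 min 15 mean 23
213 235.8 248.7 mid 242.3 L y4.5 z40.2 r40.5 a0.112 R y9.9 z38.1 r39.4 a0.254 min 12 mean 22
214 235.8 249.1 mid 242.4 L y5.1 z41.4 r41.8 a0.123 R y10.6 z39.3 r40.7 a0.264 min 21 mean 26
215 235.7 249.3 mid 242.5 L y5.8 z42.6 r43.0 a0.134 R y11.3 z40.4 r42.0 a0.2
[... 3433 characters left out ...]
 y4.6 z29.3 r29.6 a0.155 min 6 mean 14
259 254.4 271.3 mid 262.8 L y-0.3 z30.9 r30.9 a-0.011 R y4.8 z29.9 r30.3 a0.159 min 9 mean 17
260 253.2 272.6 mid 262.9 L y-0.5 z31.6 r31.6 a-0.017 R y5.3 z30.5 r30.9 a0.173 min 11 mean 16
261 253.1 274.6 mid 263.9 L y-0.4 z32.3 r32.3 a-0.013 R y6.1 z31.0 r31.6 a0.193 min 10 mean 15
262 252.9 273.8 mid 263.3 L y-0.3 z32.9 r32.9 a-0.010 R y5.9 z31.7 r32.2 a0.185 min 13 mean 18
263 252.7 273.2 mid 263.0 L y-0.2 z33.5 r33.5 a-0.006 R y5.9 z32.4 r32.9 a0.180 min 14 mean 21
264 252.7 273.1 mid 262.9 L y-0.1 z34.2 r34.2 a-0.002 R y6.0 z33.0 r33.5 a0.179 min 16 mean 22
265 252.7 273.1 mid 262.9 L y0.1 z34.8 r34.8 a0.003 R y6.1 z33.6 r34.1 a0.180 min 18 mean 22
```

Run:
```python
from h import *
look('w12')
for n in ("scene","side"): cv2.imwrite(f"pics/{n}12.png",manip.camera(n)[:,:,::-1])
cv2.imwrite("pics/both12.png",np.hstack([cv2.resize(cv2.imread(f"pics/{n}12.png"),(400,300)) for n in ("scene","side")]))
for n in ("scene","side"):
  a=cv2.imread(f"pics/{n}0.png").astype(int);b=cv2.imread(f"pics/{n}12.png").astype(int); 
  print(n,{k:np.abs(a-b)[y0:y1,x0:x1].mean().round(1) for k,(x0,y0,x1,y1) in (dict(spanner=(228,312,310,365),caliper=(380,180,432,245),vial=(286,135,304,158)) if n=="scene" else dict(spanner=(178,200,202,245),caliper=(220,300,292,370))).items()})
```

```text
t 9.1 lean -0.18537219425483475 tcp [555.978 126.654  89.906] F [ 0.986  1.795 -1.805] tq [ 0.062 -0.191 -0.386] w 22.73194163196062
scene {'spanner': np.float64(9.0), 'caliper': np.float64(8.2), 'vial': np.float64(33.9)}
side {'spanner': np.float64(4.5), 'caliper': np.float64(4.2)}
```

View pics/both12.png

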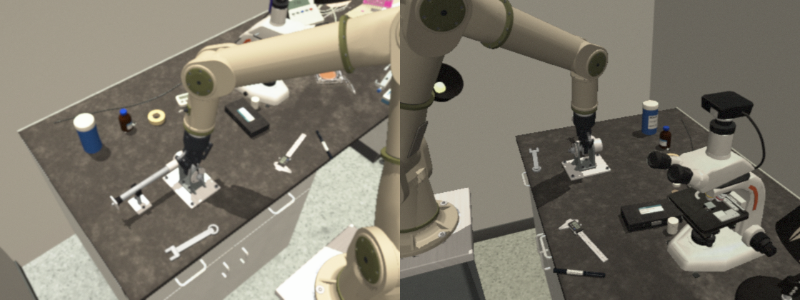

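View pics/w12full.png

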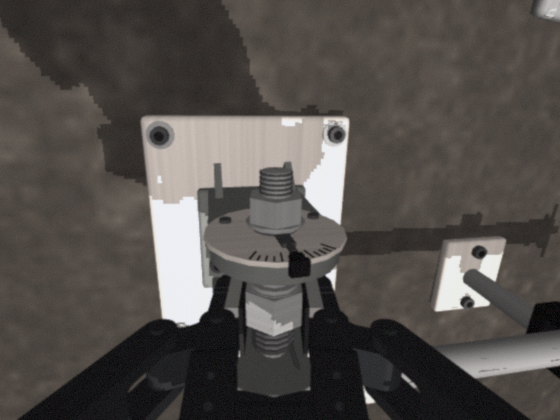

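The pointer meets the tab at (290, 252) in the wrist view, the head is gripped, and the spanner, caliper and vial are where they were. The state is steady, so I'm handing in.

```bash
python3 -c "
from plant import manip
print(manip.finish_job())"
```

```text
the job is handed in; nothing more can be done
None
```

I reached into the gap from above with the tool leaning 0.4 rad to the left and gripped the hidden hex head across its flats. I then turned it about 0.58 rad clockwise, until the pointer lined up with the setting tab, and handed the job in at about 9 s with the grip still closed.

- **Alignment:** in the last wrist picture, the pointer's line meets the middle of the tab to within about 1 pixel, roughly 0.01 rad. The separate estimates disagree slightly. The tool's lean puts the bolt at about 0.585. The tab reads 0.575 to 0.60 depending on the view, because the camera sees the dial at a steep angle. I'd put the remaining error at no more than about 0.015 rad.
- **Grip:** the fingers held steady at 22.7 mm. The head is listed as 24 mm across flats; I took the 1.3 mm difference as sensor offset, since the head turned with the tool. The lean stayed constant over the last readings.
- **Forces:** the readings I took after each move showed only a few newtons on the tool.
- **Surroundings:** the spanner and caliper show no change in the pictures. The arm hid the vial's spot in the scene view, so I could only check it by eye in the side view, where nothing looked moved. I made no contact with the setting tab; its readings shift by about 0.03 rad between views, which I put down to viewing angle.

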